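# Open the ratchet bar clamp on a glued wooden ring

### The job

The glue on the wooden ring has set and its clamp's screw is already backed off: on the clamp that holds the ring, press the release plate on top of the sliding jaw down with a fingertip and, keeping it down, push the jaw back along its bar, away from the ring, all the way to the stop pin, then let go. Leave the ring lying where it is, keep the other clamp shut on the flat panel, and do not pick up or knock aside anything on the bench.

Things in the scene. Friction and masses are not known exactly. Their poses are not given: they have to be found in the camera images.
- ring_clamp: the bar clamp that holds the ring, screwed to a plywood bed on the bench (it does not move). Origin on the bench plane, x along the bar from the screw head (at x -160 mm) through the ring to the stop pin (at x +202 mm), z up. Steel bar 16 mm wide, its top 58 mm above the bench. Plywood bed 18 mm high, 150 mm wide under the work, 70 mm wide under the jaw's path
- ring_clamp_jaw (a joint): how far (m) the ring clamp's sliding jaw is pushed back along the clamp's +x: 0 closed on the ring, 0.120 against the stop pin. A ratchet with 10 mm teeth stops it going back unless the release plate is held down; it then slides with about 2 N of friction and stays where it is left
- ring_clamp_jaw_shoulder (a point): on the ring clamp's sliding jaw: middle of the front face (facing the ring, clamp -x) of the upright shoulder right behind the release plate; the place to push against. The shoulder is 16 mm thick along the bar, 44 mm wide, and rises from 61 to 113 mm above the bench; this point is 103 mm above the bench, 24 mm further along clamp x than the plate's middle. It moves with the jaw; its axes are the clamp's
- ring_clamp_release (a joint): how far (m) the ring clamp's release plate is pressed down: 0 up, 0.009 bottomed. A spring pushes it up (1.5 N at 0, 4.5 N at the bottom); the ratchet is free from about 0.006 on and locks again when the plate comes up
- ring_clamp_release_top (a point): middle of the top of the ring clamp's release plate, a flat bright steel plate 42 mm along the bar x 42 mm wide, its top 94 mm above the bench when up. The jaw's face plate in front of it is lower (83 mm above the bench) and its sides are open; the shoulder stands 3 mm behind its rear edge. It moves with the jaw and the plate; its axes are the clamp's
- panel_clamp: the other, alike clamp, which holds the flat panel and must stay shut; origin and axes as for ring_clamp
- panel_clamp_jaw (a joint): how far (m) the panel clamp's sliding jaw is pushed back; 0 is closed on the panel, where it must stay
- ring: glued wooden ring, 150 mm outside, 110 mm inside, 18 mm high, lying loose in the ring clamp on wooden bearers 58 mm above the bench, between screw pad and jaw; origin under its centre
- panel: flat glued wooden panel 120 x 160 x 20 mm lying in the panel clamp on bearers 58 mm above the bench; origin under its centre
- glue_bottle: bystander: white glue bottle with orange nozzle, standing, 57 mm across, 143 mm tall; origin under its centre
- screwdriver: bystander: wooden-handled screwdriver lying down, 170 mm long, 26 mm thick; origin under its middle
- hammer: bystander: hammer lying down, 260 mm long; origin under its middle
- glue_brush: bystander: flat brush lying down, 170 mm long; origin under its middle
- tape_measure: bystander: grey tape measure, 68 x 36 x 64 mm; origin under its centre
- offcut_ring: bystander: small wooden ring lying flat on the bench (not in a clamp), 90 mm across, 16 mm high; origin under its centre
- offcut_block: bystander: wooden offcut, 70 x 45 x 30 mm; origin under its centre

How it is judged:
On the way, in this order (a step that is already met when the one before it is completed fails the run):
1. the ring clamp's release plate is pressed down with its jaw still closed up to the ring (value of joint ring_clamp_release above 0.0055 m and value of joint ring_clamp_jaw below 0.03 m), for 0.1 s.
2. the ring clamp's jaw is back at the stop pin (value of joint ring_clamp_jaw above 0.112 m), for 0.1 s.
At the end, for the whole second after the job is handed in: The ring clamp's jaw rests within 8 mm of the stop pin with its release plate up again, the ring lies within 25 mm of where it was, and the panel clamp is still shut (within 4 mm) on its panel (moved less than 15 mm) (value of joint ring_clamp_jaw above 0.112 m and value of joint ring_clamp_release below 0.002 m and distance of ring from where it was at the start of the episode below 0.025 m and linear speed of ring below 0.02 m/s and value of joint panel_clamp_jaw below 0.004 m and distance of panel from where it was at the start of the episode below 0.015 m); the robot touches nothing.
It fails at once if the ring is picked up or shoved (moved 25 mm) (distance of ring from where it was at the start of the episode above 0.025 m).
It fails at once if the panel clamp is opened or its panel disturbed (value of joint panel_clamp_jaw above 0.004 m or distance of panel from where it was at the start of the episode above 0.015 m).
It fails at once if something else on the bench is picked up or knocked aside (moved 30 mm) (distance of any of glue_bottle, screwdriver, hammer, glue_brush, tape_measure, offcut_ring, offcut_block from where it was at the start of the episode above 0.03 m).
It also fails if it takes over 32 s, if anything falls off the work surface, if the arm or the gripper's body presses on something with over 40 N, if the wrist force passes 120 N, or if a joint passes its speed limit or range.

### The arm

A 6-joint arm with a two-finger parallel gripper is mounted at the origin on the work surface. World frame = base frame: x ahead of the robot, y to its left, z up, the work surface at z = 0. Lengths are in m, angles in rad, forces in N, time in s.
With the tool pointing down it reaches from about 0.375 to 0.9 m from the base axis. Payload 3.1 kg.
Tool frame: the origin (TCP) lies at the very end of the fingers, on their centre line; the grasp point (between the pads) lies 19 mm behind it; z points along the fingers, y is the line along which they close (so a half turn about z gives the same grasp; the last joint's range is limited). The gripper opens to 87 mm and grips with 3 to 60 N. Pads are 19 mm wide; open, the fingers measure 117 mm over their backs; the gripper's body (75 mm by 190 mm) begins 51 mm behind the grasp point.
Start: joints at [-1.367, 0.527, 1.433, -0, 1.181, -0.178], TCP at [0.233, -0.58, 0.223] pointing down, gripper open.
Joint ranges: [-3.08, 3.08], [-0.75, 2.2], [0.22, 2.44], [-1.43, 4.57], [0, 2.65], [-2.85, 2.85]. Speed limits (rad/s): [2.79, 2.79, 3.14, 3.14, 3.14, 3.14].

### API

Orientations are given as a unit quaternion [x, y, z, w].
In Python, from rig import robot gives the robot as it stands. The module is installed in compiled form; this text tells all that it offers.
- The arm moves only by the tool servo_tool, never from a script. Its argument "rows" is one flat list of numbers, 5 for each row, row after row: the closure, from -1 (fully open) to 1 (shut), so that 0 is half open, then the shift along the tool's x, y, z in m, then the turn about the tool's z in degrees. A call has 1 to 5 rows; each row shifts and turns the commanded pose from where the row before left it, along the tool's axes as they then stand; what a row does not reach is not made up. A row lasts 1/12 s, in which the tool goes at most 41.7 mm and 7.16 degrees, less where a joint would pass 70% of its speed; a pose out of reach is approached as far as the arm can. A call with a gripper value outside its range is refused whole. The fingers move at their own pace and stop on an object; "newtons" is the grip in N (left out, the last holds). Time passes only in rows, so rows that do not move let the fingers close. It gives the time, the measured TCP pose, the force, the opening and the grip force at its end, in the units of the state.
- robot.get_obs(): the state, without advancing time (a new reading comes with each control period).
- robot.camera(name): name is "side" or "top" or "wrist"; returns a dict with "pixels" (480x640x3 uint8, red, green, blue), "intrinsics" (3x3 intrinsics, pixels), "dist" ([k1, k2, p1, p2, k3] as OpenCV has them; the pictures are not rectified), "rvec" (rotation vector, rad) and "tvec" (3), from world to camera coordinates, as OpenCV has them; the wrist camera has in their place "mount" (4x4, takes a point from camera to tool coordinates, whose origin is the TCP and whose axes are the flange's). Camera axes: x right, y down, z forward; pixel columns grow to the right and rows downward; lengths in m; the calibration is good to about 2 mm. A picture is of the moment at which its call begins: read the wrist's pose just before it. There is no depth.
- robot.hand_in(): hands the job in; it is judged then, once.
Trained networks look in a picture, given as the dict that the camera call returned (one of the last four; its "shot" number tells which), for a name from the list of things; names that differ only in an ending like _2 or _b are one class to them, and where a whole thing is asked for, a point or a joint stands for the part that bears it (a point fixed in the world has none). Each returns a list of dicts, best first, with "score" (0 to 1); they miss things now and then, are a little off and sometimes report something else, mostly with a low value. They report only what shows in the picture. A call takes as long as a camera call.
- robot.spot_in(picture, query): "at" ([x, y, z] in m, in world coordinates, good to about 4 mm: the middle of the surface that is visible of it).
- robot.outline_of(picture, query): "region" (480x640 bool, what is visible of it).
- robot.place_of(picture, query): "at" ([x, y, z] in m, in world coordinates, good to about 4 mm: a listed point, or the origin of a listed thing).
The state is a dict: "time": time; "q": joint angles; "joint_velocities": joint speeds; "joint_torque": joint torques, N m; "position": TCP position; "tool_rot": TCP orientation; "ft_force": force on the tool from outside, world axes, zero at the start; "moment": the same for the moment, N m; "grip_width": finger opening in m; "grip_force": force on a finger pad.
Only numpy, scipy, OpenCV 4.12 (cv2) and the standard library are available. Lean on these libraries where they do the work, as an engineer would, in place of code of your own. Each camera call takes 0.05 s, during which the arm holds its last target. There are 200 camera calls.

## Working session

There is one attempt and no reset: what is moved stays moved. The work goes in short steps, Python scripts to look and compute and a tool call to move; the robot and the scene stay as the last step left them, time stands still between calls to the robot, and variables do not carry over. Pictures are saved under pics/ and viewed, at most 10 in all, crops included, and the job is handed in when it is done.

Besides the shell and the picture viewer there is one more tool, called after "Call:" in YAML: its name, and indented under it one key for each argument. servo_tool: Moves the arm, as the interface text tells. Its arguments: {"type":"object","properties":{"rows":{"type":"array","items":{"type":"number"}},"newtons":{"type":"number"}},"required":["rows"]}

```bash
mkdir -p pics; python3 - <<'E'
from rig import robot
import cv2
o=robot.get_obs();print(o['time'],o['position'],o['tool_rot'],o['grip_width'])
for n in("top","side"):
    p=robot.camera(n);cv2.imwrite(f'pics/{n}0.png',p['pixels'][:,:,::-1])
    for q in("ring_clamp","ring_clamp_release_top","ring_clamp_jaw_shoulder","panel_clamp","ring","panel","glue_bottle","hammer","tape_measure"):
        print(n,q,[(r['at'].round(3).tolist() if hasattr(r['at'],'round') else r['at'],round(r['score'],2)) for r in robot.place_of(p,q)[:3]])
E
```

```text
0.0 [ 0.23272819 -0.57925778  0.22157246] [ 9.81833705e-01  1.89740354e-01 -1.25005001e-05 -1.08345685e-03] 0.08718535813252433
top ring_clamp [([0.4861, -0.1899, 0.0027], 0.84)]
top ring_clamp_release_top [([0.5251, -0.1916, 0.0914], 0.73)]
top ring_clamp_jaw_shoulder [([0.5491, -0.193, 0.1016], 0.74), ([0.631, -0.4235, 0.0019], 0.62)]
top panel_clamp [([0.4428, 0.196, -0.0001], 0.92)]
top ring []
top panel [([0.3563, 0.1948, 0.0575], 0.8)]
top glue_bottle [([0.6441, 0.0079, -0.002], 0.62)]
top hammer [([0.4916, 0.4783, -0.0026], 0.7), ([0.6464, 0.0062, -0.0031], 0.59)]
top tape_measure [([0.4873, -0.1888, 0.0025], 0.68), ([0.631, -0.4244, 0.0004], 0.57)]
side ring_clamp [([0.4902, -0.1891, -0.0024], 0.93), ([0.3755, 0.435, -0.003], 0.6)]
side ring_clamp_release_top [([0.5234, -0.1904, 0.0907], 0.74), ([0.489, -0.1864, -0.0015], 0.63)]
side ring_clamp_jaw_shoulder [([0.5471, -0.1885, 0.1037], 0.59)]
side panel_clamp [([0.4461, 0.1987, -0.0052], 0.93)]
side ring [([0.4151, -0.1934, 0.0589], 0.75)]
side panel [([0.356, 0.194, 0.0559], 0.8)]
side glue_bottle [([0.6491, 0.0092, -0.0014], 0.7)]
side hammer [([0.4923, 0.4751, 0.0014], 0.66)]
side tape_measure [([0.631, -0.4257, -0.0007], 0.74), ([0.5473, -0.1882, 0.1014], 0.7)]
```

View pics/top0.png

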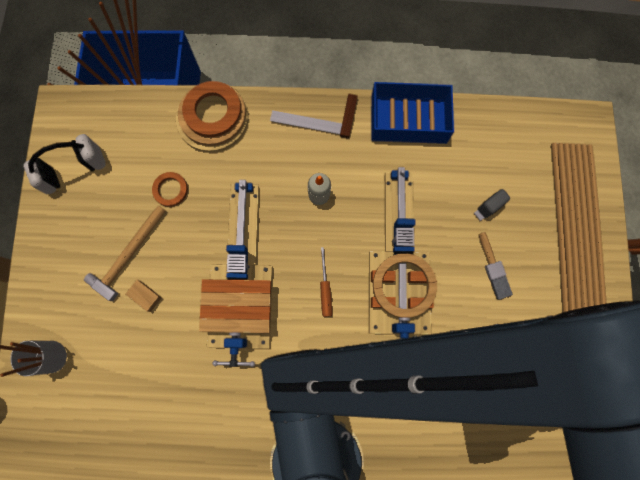

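View pics/side0.png

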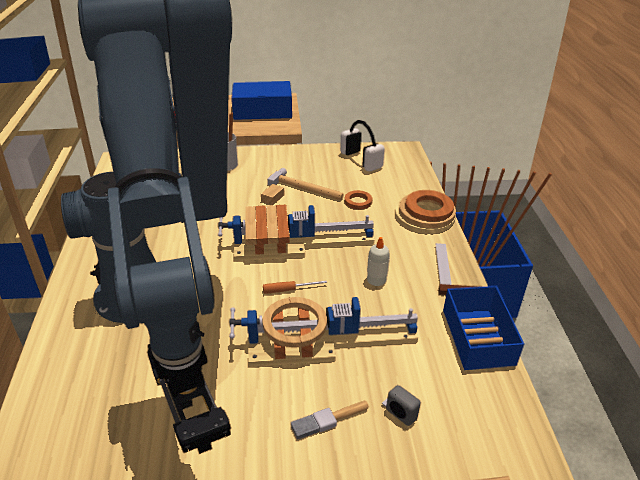

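The top picture shows the ring clamp on the right: ring at (403,287), jaw plate at (404,235), stop pin at about (402,172), with the bar nearly along world x. The side picture agrees, with the ring at (295,325) and the jaw at (343,315). The estimates put the plate at about (0.524, -0.191) and the shoulder at x of about 0.548. I'll close the gripper, turn square to the bar and go above it.

Call:
servo_tool:
  rows: [1, 0, 0, 0, 5.5, 1, 0, 0, 0, 5.5, 1, 0, 0, 0, 5.5, 1, 0, 0, 0, 5.5, 1, 0, 0, 0, 0]
  newtons: 20

```text
time: 1.42
position: [0.2329, -0.58, 0.2226]
tool_rot: [1.0, -0.002, 0.0, 0.0]
ft_force: [0.3, -0.3, -0.3]
grip_width: 0.0617
grip_force: 0.0
```

Call:
servo_tool:
  rows: [1, 0.02, -0.026, 0, 0, 1, 0.02, -0.026, 0, 0, 1, 0.02, -0.026, 0, 0, 1, 0.02, -0.026, 0, 0, 1, 0.02, -0.026, 0, 0]

```text
time: 1.83
position: [0.3338, -0.449, 0.2226]
tool_rot: [1.0, 0.0, 0.0, 0.0]
ft_force: [0.8, -0.3, 1.0]
grip_width: 0.0282
grip_force: 0.0
```

Call:
servo_tool:
  rows: [1, 0.02, -0.026, 0, 0, 1, 0.02, -0.026, 0, 0, 1, 0.02, -0.026, 0, 0, 1, 0.02, -0.026, 0, 0, 1, 0.02, -0.026, 0, 0]

```text
time: 2.25
position: [0.4343, -0.3191, 0.2227]
tool_rot: [1.0, 0.0, 0.0, 0.0]
ft_force: [0.0, -0.6, -0.5]
grip_width: 0.0018
grip_force: 0.0
```

Call:
servo_tool:
  rows: [1, 0.018, -0.026, 0, 0, 1, 0.018, -0.026, 0, 0, 1, 0.018, -0.026, 0, 0, 1, 0.018, -0.026, 0, 0, 1, 0.014, -0.024, 0, 0]

```text
time: 2.67
position: [0.521, -0.191, 0.2228]
tool_rot: [1.0, 0.001, 0.001, 0.0]
ft_force: [0.4, -0.7, 0.6]
grip_width: 0.0006
grip_force: 0.0
```

```bash
python3 - <<'E'
from rig import robot
import cv2
o=robot.get_obs();print(o['time'],o['position'],o['tool_rot'],o['q'])
for n in("wrist","top"):
    p=robot.camera(n);cv2.imwrite(f'pics/{n}1.png',p['pixels'][:,:,::-1])
    for q in("ring_clamp","ring_clamp_release_top","ring_clamp_jaw_shoulder"):
        print(n,q,[(r['at'],round(r['score'],2)) for r in robot.place_of(p,q)[:3]])
E
```

```text
2.6667 [ 0.52102753 -0.19104178  0.2227702 ] [9.99999694e-01 5.90664904e-04 5.00684579e-04 1.07837968e-04] [-5.53011971e-01  4.32589236e-01  1.61049438e+00  3.85368944e-04
  1.09754387e+00  1.01642755e+00]
wrist ring_clamp [([0.493, -0.1899, -0.0007], 0.81)]
wrist ring_clamp_release_top [([0.526, -0.193, 0.0991], 0.55)]
wrist ring_clamp_jaw_shoulder [([0.5501, -0.1898, 0.0999], 0.67), ([0.5252, -0.1928, 0.0965], 0.48)]
top ring_clamp []
top ring_clamp_release_top []
top ring_clamp_jaw_shoulder []
```

View pics/wrist1.png

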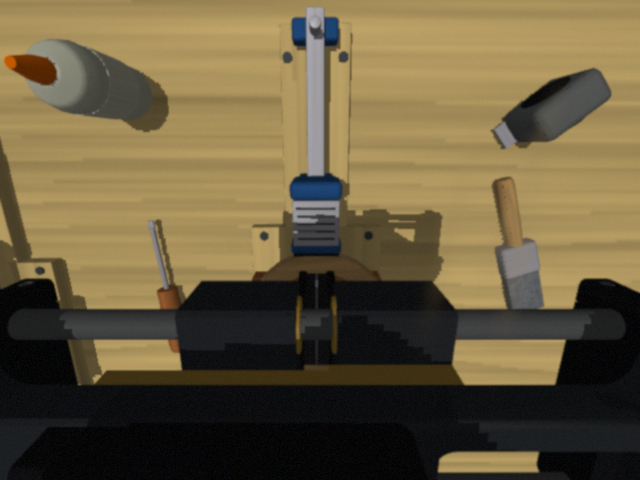

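The wrist picture shows the bar vertical (column about 316), so the clamp's yaw is about 0. The plate is at (316,225), the shoulder at (316,188) and the pin at (316,25). The path back is clear. Descending above the plate.

Call:
servo_tool:
  rows: [1, 0.007, 0, 0.03, 0, 1, 0, 0, 0.035, 0, 1, 0, 0, 0.03, 0, 1, 0, 0, 0.02, 0, 1, 0, 0, 0, 0]

```text
time: 3.48
position: [0.5233, -0.1921, 0.1035]
tool_rot: [1.0, -0.002, -0.004, -0.002]
ft_force: [-0.3, 0.2, -0.4]
grip_width: 0.0002
grip_force: 0.0
```

Call:
servo_tool:
  rows: [1, 0, 0, 0.006, 0, 1, 0, 0, 0.005, 0, 1, 0, 0, 0.005, 0, 1, 0, 0, 0.004, 0, 1, 0, 0, 0, 0]

```text
time: 3.9
position: [0.5277, -0.1936, 0.0882]
tool_rot: [1.0, -0.001, 0.001, 0.001]
ft_force: [0.1, -2.6, 1.5]
grip_width: 0.0003
grip_force: 1.5
```

Call:
servo_tool:
  rows: [1, 0, 0, 0.002, 0, 1, 0, 0, 0.002, 0, 1, 0, 0, 0, 0, 1, 0, 0, 0, 0]

```text
time: 4.23
position: [0.528, -0.1936, 0.0853]
tool_rot: [1.0, -0.001, 0.002, 0.001]
ft_force: [0.1, -1.7, 8.8]
grip_width: 0.0005
grip_force: 4.5
```

```bash
python3 - <<'E'
from rig import robot
import cv2
o=robot.get_obs();print(o['position'],o['ft_force'])
p=robot.camera("side");cv2.imwrite('pics/side2.png',cv2.resize(p['pixels'][230:400,220:440,::-1],None,fx=3,fy=3))
E
```

```text
[ 0.52803259 -0.19361462  0.08530149] [ 0.06510744 -1.67555257  8.77245808]
```

View pics/side2.png

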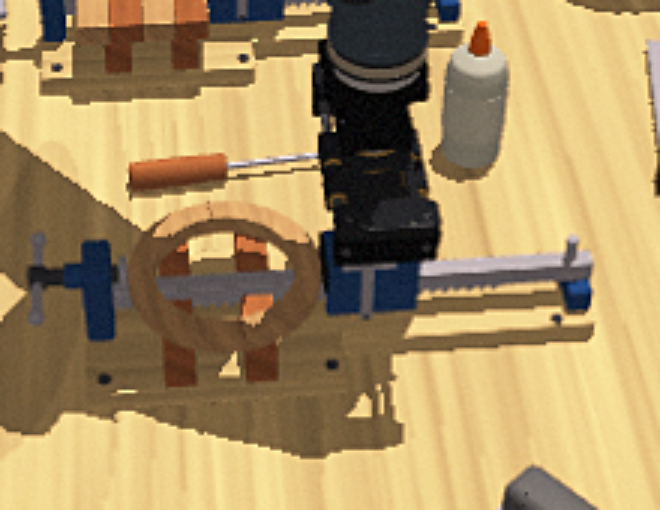

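The side picture shows the gripper over the jaw at (380,240), the ring undisturbed at (225,280) and the pin at (572,250). The height of 85.3 mm and the 8.8 N reading mean the plate is bottomed. Pushing back along the bar.

Call:
servo_tool:
  rows: [1, 0.004, 0, 0, 0, 1, 0.004, 0, 0, 0, 1, 0.004, 0, 0, 0, 1, 0.006, 0, 0, 0, 1, 0.006, 0, 0, 0]

```text
time: 4.7
position: [0.5512, -0.1934, 0.0853]
tool_rot: [1.0, -0.001, 0.001, 0.001]
ft_force: [-2.8, -1.9, 9.6]
grip_width: 0.0006
grip_force: 4.8
```

Call:
servo_tool:
  rows: [1, 0.006, 0, 0, 0, 1, 0.006, 0, 0, 0, 1, 0.006, 0, 0, 0, 1, 0.006, 0, 0, 0, 1, 0.006, 0, 0, 0]

```text
time: 5.12
position: [0.5812, -0.1933, 0.0853]
tool_rot: [1.0, -0.001, 0.0, 0.001]
ft_force: [-2.3, -2.2, 9.8]
grip_width: 0.0006
grip_force: 4.6
```

The jaw slides with about 2.5 N, as expected.

Call:
servo_tool:
  rows: [1, 0.006, 0, 0, 0, 1, 0.006, 0, 0, 0, 1, 0.006, 0, 0, 0, 1, 0.006, 0, 0, 0, 1, 0.006, 0, 0, 0]

```text
time: 5.53
position: [0.6111, -0.1932, 0.0853]
tool_rot: [1.0, -0.001, 0.0, 0.001]
ft_force: [-1.9, -1.4, 9.4]
grip_width: 0.0004
grip_force: 4.5
```

Call:
servo_tool:
  rows: [1, 0.006, 0, 0, 0, 1, 0.006, 0, 0, 0, 1, 0.006, 0, 0, 0, 1, 0.006, 0, 0, 0, 1, 0.006, 0, 0, 0]

```text
time: 5.95
position: [0.6409, -0.193, 0.0853]
tool_rot: [1.0, -0.001, 0.0, 0.0]
ft_force: [-1.4, -0.9, 8.8]
grip_width: 0.0005
grip_force: 4.3
```

Call:
servo_tool:
  rows: [1, 0.004, 0, 0, 0, 1, 0.003, 0, 0, 0, 1, 0.002, 0, 0, 0, 1, 0.001, 0, 0, 0, 1, 0, 0, 0, 0]

```text
time: 6.37
position: [0.6482, -0.1929, 0.0852]
tool_rot: [1.0, -0.001, -0.003, 0.0]
ft_force: [-7.1, -1.8, 10.8]
grip_width: 0.0006
grip_force: 5.8
```

Call:
servo_tool:
  rows: [1, 0.002, 0, 0, 0, 1, 0.001, 0, 0, 0, 1, 0, 0, 0, 0]

```text
time: 6.62
position: [0.6505, -0.1927, 0.0851]
tool_rot: [1.0, -0.001, -0.004, -0.0]
ft_force: [-8.5, -0.4, 13.3]
grip_width: 0.0006
grip_force: 6.2
```

```bash
python3 - <<'E'
from rig import robot
import cv2
o=robot.get_obs();print(o['position'],o['ft_force'])
p=robot.camera("side");cv2.imwrite('pics/side3.png',cv2.resize(p['pixels'][230:400,220:440,::-1],None,fx=3,fy=3))
E
```

```text
[ 0.6504961  -0.19269786  0.08513888] [-8.51726921 -0.36379638 13.34753077]
```

View pics/side3.png

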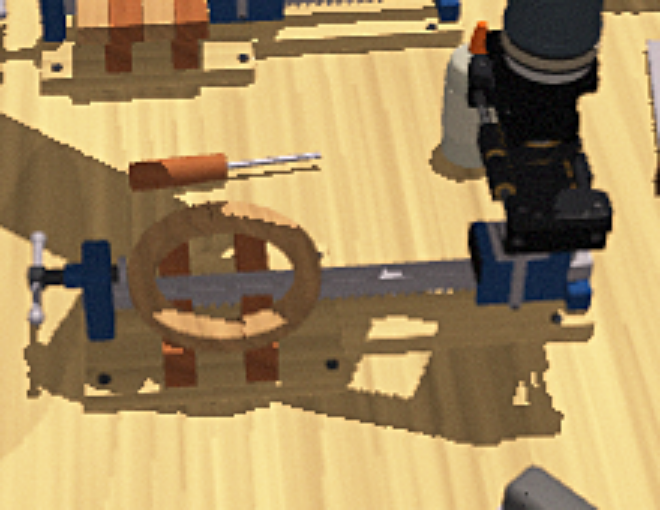

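The picture shows the jaw at the end of the bar (about x 480 to 570), the ring still in place and the pin hidden. The force is rising, so I'll push a bit more to be sure of the stop.

Call:
servo_tool:
  rows: [1, 0.002, 0, 0, 0, 1, 0.002, 0, 0, 0, 1, 0.002, 0, 0, 0, 1, 0, 0, 0, 0, 1, 0, 0, 0, 0]

```text
time: 7.08
position: [0.6566, -0.1925, 0.0852]
tool_rot: [1.0, -0.001, -0.003, -0.0]
ft_force: [-7.5, -0.1, 11.8]
grip_width: 0.0002
grip_force: 6.0
```

Call:
servo_tool:
  rows: [1, 0.002, 0, 0, 0, 1, 0.002, 0, 0, 0, 1, 0.001, 0, 0, 0, 1, 0, 0, 0, 0]

```text
time: 7.42
position: [0.6595, -0.1924, 0.0851]
tool_rot: [1.0, -0.0, -0.006, -0.001]
ft_force: [-13.0, -1.3, 15.3]
grip_width: 0.0008
grip_force: 9.7
```

Against the shoulder with the stop holding: the jaw moved by plate friction from 0.528 and stopped at 0.648. Now lifting straight up.

Call:
servo_tool:
  rows: [1, 0, 0, -0.004, 0, 1, 0, 0, -0.006, 0, 1, 0, 0, -0.01, 0, 1, 0, 0, -0.03, 0, 1, 0, 0, -0.03, 0]

```text
time: 7.83
position: [0.6631, -0.1916, 0.1621]
tool_rot: [1.0, -0.001, -0.002, -0.002]
ft_force: [0.5, -0.4, 0.0]
grip_width: 0.0006
grip_force: 0.0
```

Call:
servo_tool:
  rows: [1, -0.01, 0, -0.03, 0, 1, -0.03, 0.01, 0, 0, 1, -0.03, 0.03, 0, 0, 1, -0.03, 0.03, 0, 0, 1, -0.03, 0.03, 0, 0]

```text
time: 8.25
position: [0.5354, -0.2908, 0.1941]
tool_rot: [1.0, -0.0, 0.001, -0.0]
ft_force: [0.5, -0.5, -0.8]
grip_width: 0.0008
grip_force: 0.0
```

```bash
python3 - <<'E'
from rig import robot
import cv2
o=robot.get_obs();print(o['time'],o['position'],o['ft_force'])
for n in("side","top"):
    p=robot.camera(n)
    if n=="side": cv2.imwrite('pics/side4.png',cv2.resize(p['pixels'][230:400,220:440,::-1],None,fx=3,fy=3))
    for q in("ring_clamp_release_top","ring_clamp_jaw_shoulder","ring"):
        print(n,q,[(r['at'],round(r['score'],2)) for r in robot.place_of(p,q)[:2]])
E
```

```text
8.25 [ 0.53536386 -0.29078379  0.19412738] [ 0.50605326 -0.52208134 -0.750163  ]
side ring_clamp_release_top [([0.6467, -0.1898, 0.0926], 0.88)]
side ring_clamp_jaw_shoulder [([0.6645, -0.1866, 0.1025], 0.74)]
side ring [([0.4138, -0.1919, 0.0573], 0.91)]
top ring_clamp_release_top [([0.6433, -0.1914, 0.0945], 0.6)]
top ring_clamp_jaw_shoulder [([0.6669, -0.1943, 0.1013], 0.91), ([0.3584, 0.1959, 0.0575], 0.27)]
top ring []
```

View pics/side4.png

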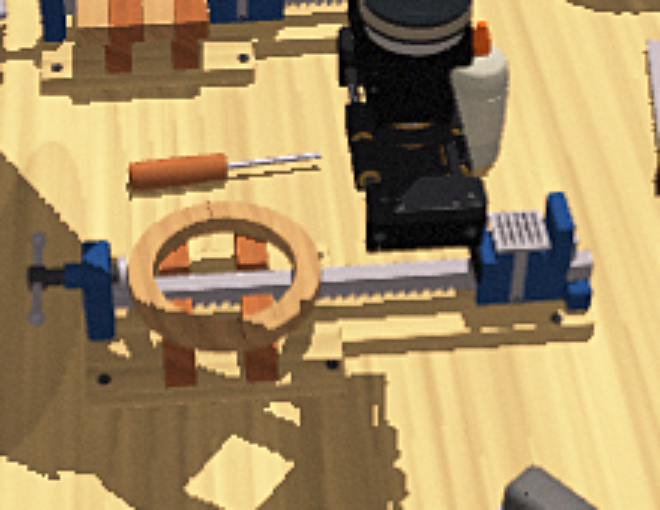

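The picture shows the jaw at the pin end, with the plate up at (520,230) and the shoulder at (560,220). The ring is unmoved at (225,280), the robot is clear, and the plate has travelled about 0.120 m. Handing in.

```bash
python3 -c "
from rig import robot
print(robot.hand_in())"
```

```text
the job is handed in; nothing more can be done
None
```

The job is handed in, with no verdict returned: the ring clamp's jaw is back at the stop pin (about 120 mm of travel) with its release plate up, the ring is where it was, the panel clamp was never approached, and the arm is clear of everything.

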